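# Show the mill's upper burr to the check camera

## Robot

A 7-joint arm with a two-finger parallel gripper is mounted at the origin on the work surface. World frame = base frame: x ahead of the robot, y to its left, z up, the work surface at z = 0. Lengths are in m, angles in rad, forces in N, time in s.
With the tool pointing down it reaches from about 0.4 to 0.875 m from the base axis. Payload 19.3 kg.
Tool frame: the origin (TCP) lies at the very end of the fingers, on their centre line; the grasp point (between the pads) lies 19 mm behind it; z points along the fingers, y is the line along which they close (so a half turn about z gives the same grasp; the last joint's range is limited). The gripper opens to 85 mm and grips with 20 to 120 N. Pads are 22 mm wide; open, the fingers measure 114 mm over their backs; the gripper's body (76 mm by 85 mm) begins 54 mm behind the grasp point. The pads swing forward as they close: fully open they stand 13 mm farther back than shut.
Start: joints at [1.137, 0.521, -0.036, 1.599, 0.021, 1.021, -0.113], TCP at [0.222, -0.584, 0.231] pointing down, gripper open.
Joint ranges: [-2.91, 2.91], [-0.3, 2.13], [-1.5, 1.42], [0.17, 2.43], [-1.26, 4.41], [0.16, 1.93], [-2.52, 2.52]. Speed limits (rad/s): [1.89, 1.89, 2.39, 2.39, 3.01, 3.01, 3.01].

## Interface

Orientations are given as [roll, pitch, yaw] about the fixed x, y, z axes, in that order (R = Rz(yaw) Ry(pitch) Rx(roll)).
In Python, from workcell import bot, grab_frame, calibration, job gives the robot as it stands.
- The arm moves only by the shell command python3 -m creep 'ROWS' [FORCE]. ROWS is a JSON list of rows, 1 to 5 of them, each of 7 numbers: the finger opening in m, then dx, dy, dz in m, then a rotation vector rx, ry, rz in rad; each row is the pose to reach, as a shift and turn from the pose commanded when the command began, along the tool's axes at that moment; what a row does not reach only later rows make up. A row lasts 1/8 s, in which the tool goes at most 0.0625 m and 0.188 rad, less where a joint would pass 70% of its speed; a pose out of reach is approached as far as the arm can. The fingers move at their own pace and stop on an object; FORCE is the grip in N (left out, the last holds). Time passes only in rows, so rows that do not move let the fingers close. It prints the time, the measured TCP pose, the force, the opening and the grip force at its end.
- bot.observe(): the state, without advancing time (a new reading comes with each control period).
- grab_frame(name): name is "scene" or "top" or "wrist"; returns (picture, depth): 384x512x3 uint8, blue, green, red; 384x512 float32, m along the optical axis (not along the pixel's ray), 0 where there is no reading.
- calibration(name): a dict with "vfov" (degrees; the focal length in pixels is half the picture's height over the tangent of half this angle, whatever the lens; pixels are square), "cx", "cy" (the principal point, pixels), "dist_coeffs" ([k1, k2, p1, p2, k3] as OpenCV has them; the pictures are not rectified), "eye" and "attitude" of the camera in the world. Camera axes: x right, y down, z forward; pixel columns grow to the right and rows downward; lengths in m; the calibration is good to about 2 mm. A picture is of the moment at which its call begins: read the wrist's pose just before it. calibration takes no time and is no camera call; for the wrist camera it gives the pose at the moment of the call.
- job.job_done(): hands the job in; it is judged then, once.
The state is a dict: "clock": time; "qpos": joint angles; "qd": joint speeds; "joint_efforts": joint torques, N m; "position": TCP position; "tool_rot": TCP orientation; "force": force on the tool from outside, world axes, zero at the start; "moment": the same for the moment, N m; "grip_width": finger opening in m; "finger_force": force on a finger pad.
Only numpy, scipy, OpenCV 4.12 (cv2) and the standard library are available. Lean on these libraries where they do the work, as an engineer would, in place of code of your own. Each camera call takes 0.05 s, during which the arm holds its last target. There are 200 camera calls.

## Task

The bakery's grain mill is due for its burr-wear check: turn the upper burr anticlockwise by its orange wing until it clicks free of its lock, then lift it out of the throat and hold it up to the check camera, its toothed grinding face square to the lens, centred on the line of sight and 120 mm in front of the glass. Finish while holding it there, still and in mid-air, for the picture to be taken: do not put it down or let go. Don't drop it, don't knock the camera off its aim, and leave everything else on the bench where it is.

Things in the scene. Friction and masses are not known exactly. Their poses are not given: they have to be found in the camera images.
- mill: Countertop electric grain mill, hopper off, fixed to the bench: white housing 150 mm (x, front to back) x 130 mm (y), black base and catch bin. Flat deck 185 mm above the bench; on it a black throat collar 106 mm across, its top 200.5 mm above the bench. Origin at the centre of its underside, z up along the throat's axis.
- mill_throat (a point): Centre of the mill's throat, in the plane of the deck, 185 mm above the mill's origin; axes as the mill's. Here is a bore 52 mm across and 25 mm deep, in which the upper burr sits until released.
- burr: Upper burr in its carrier, loose, 0.13 to 0.25 kg, bayonet fit. Origin: centre of its grinding face (toothed steel ring, 49 mm across, at its bottom), 167 mm above the mill's origin when seated; z leads from that face up through the wing, x along the wing. Neck 49 mm across, z 0 to 18 mm; black flange 62 mm across, z 18 to 32 mm, rests on the deck; orange wing above.
- burr_wing (a point): Grip point on the burr's orange wing, on the burr's axis 57 mm from its grinding face; axes as the burr's. The wing is an upright flat bar 48 mm long (x), 10 mm thick (y), its top 8 mm above this point, its foot (the flange's top) 25 mm below; it stands 31 mm clear above the collar. When locked it points along the mill's x axis, in line with the red dot on the collar.
- lock_ring (a joint): Angle (rad) of the sprung ring that turns with the seated burr, anticlockwise from above positive. Stops: 0 locked, 0.87 free (wing in line with the green dot). An over-centre spring holds it at either stop with about 0.25 N m and snaps over half-way (0.435). Past 0.6 the burr's two lugs are out from under the collar's keepers and it lifts straight up, clear after 35 mm; the ring stays.
- camera: Stand of the check camera, fixed to the bench: round dark steel foot 110 mm across, short post and fork; origin at the centre of the foot's underside. The grey camera sits in the fork on a level pivot 100 mm above the bench, stiff (0.9 N m) but not locked; camera and ring light stay below 170 mm.
- lens (a point): Centre of the front glass of the check camera's lens (dark glass amid a white ring light 84 mm across), 50 mm from the camera's pivot. z points out of the lens along its line of sight, slanting up and back towards the robot, 48 to 62 degrees above level; x and y lie across the line of sight.
- hopper: Bystander: the mill's grain hopper, taken off and set down: smoke-coloured clear funnel with a black lid and lid knob, 124 mm across, 127 mm tall; origin at the centre of its underside
- brush: Bystander: wooden-handled cleaning brush lying flat; origin under its middle, long axis x
- bench_knife: Bystander: dough scraper: steel blade 75 x 150 mm with a dark wooden grip along one edge, 18 mm high; origin at the centre of its underside
- measure: Bystander: small steel measuring cup, 64 mm across the rim, 60 mm tall; origin at the centre of its underside
- loaf_tin: Bystander: dark steel loaf tin, open on top, 110 x 220 x 65 mm; origin at the centre of its underside
- jar: Bystander: square clear-glass clip-top jar with a teal glass lid and steel wire clip, 100 x 100 mm, 160 mm tall; origin at the centre of its underside
- bowl: Bystander: blue ceramic bowl standing on a flat white kitchen scale, 150 mm across, 70 mm tall; origin at the centre of its underside
Mind the look-alikes: they are no part of the job. Leave any green or yellow look-alike of the burr alone.

How it is judged:
By the outcome, as a careful person would: the job done as asked, in the order asked, and still so for the second after the job is handed in, while the arm keeps its last pose, push and grip.
It also fails if it takes over 45 s, if anything falls off the work surface, if the arm or the gripper's body presses on something with over 40 N, if the wrist force passes 120 N, or if a joint passes its speed limit or range.

## Working session

There is one attempt and no reset: what is moved stays moved. The work goes in short steps, Python scripts to look and compute and a shell command to move; the robot and the scene stay as the last step left them, time stands still between calls to the robot, and variables do not carry over. Pictures are saved under pics/ and viewed, at most 10 in all, crops included, and the job is handed in when it is done.

```bash
mkdir -p pics; ls; cat > h.py <<'E'
import numpy as np, cv2
from scipy.spatial.transform import Rotation as R
from workcell import bot, grab_frame, calibration, job
def K(c):
    f=192/np.tan(np.radians(c["vfov"])/2); return np.array([[f,0,c["cx"]],[0,f,c["cy"]],[0,0,1.]])
def rot(a):
    a=np.array(a,float)
    return a if a.shape==(3,3) else (R.from_euler('xyz',a).as_matrix() if a.size==3 else R.from_quat(a).as_matrix())
def rays(c,px):
    u=cv2.undistortPoints(np.array(px,float).reshape(-1,1,2),K(c),np.array(c["dist_coeffs"],float))[:,0]
    return np.c_[u,np.ones(len(u))]@rot(c["attitude"]).T   # scaled so depth*ray
def onplane(c,px,z):
    d=rays(c,px); e=np.array(c["eye"]); return e+d*((z-e[2])/d[:,2])[:,None]
def cloud(c,dep,mask=None):
    v,u=np.nonzero((dep>0) if mask is None else (mask>0)&(dep>0))
    return np.array(c["eye"])+rays(c,np.c_[u,v])*dep[v,u][:,None],u,v
E
python3 - <<'E'
from h import *
s=bot.observe(); print(s)
ims=[]
for n in("scene","top","wrist"):
    c=calibration(n); p,d=grab_frame(n); print(n,c); np.savez(f"{n}0.npz",p=p,d=d); cv2.imwrite(f"pics/{n}0.png",p)
E
```

```text
pics
{'clock': 0.0, 'qpos': array([ 1.13682417,  0.52200023, -0.0363157 ,  1.60001185,  0.02119779,
        1.02106547, -0.11281375]), 'qd': array([ 9.00694327e-04, -7.59304306e-04,  1.90936356e-04, -9.76298203e-05,
       -3.95689306e-04,  8.54498030e-04, -1.61427383e-03]), 'joint_efforts': array([-1.86278237e-03, -9.27088666e+01,  1.97872773e+00, -3.69932520e+01,
        1.78262562e-02,  8.20602640e-03,  2.88895512e-05]), 'position': array([ 0.22221915, -0.58380732,  0.23073306]), 'tool_rot': array([-3.14049566e+00,  8.15099193e-05,  3.63737244e-01]), 'force': array([ 0.51668689, -0.19172067, -0.27740693]), 'moment': array([-0.00662486,  0.04223569,  0.01669457]), 'finger_force': 0.0, 'grip_width': 0.08567654353130243}
scene {'vfov': 50.69599144865239, 'cx': 261.1444923625651, 'cy': 189.5193125795549, 'dist_coeffs': array([-0.07552148,  0.        ,  0.        ,  0.        ,  0.        ]), 'eye': array([1.20556254, 0.75022982, 1.11294306]), 'attitude': array([-2.34499097,  0.01720687,  2.42537896])}
top {'vfov': 48.3215380100689, 'cx': 259.28440380618326, 'cy': 190.21790519824458, 'dist_coeffs': array([-0.08098111,  0.        ,  0.        ,  0.        ,  0.        ]), 'eye': array([0.45714708, 0.00853539, 1.38687811]), 'attitude': array([-3.05313853, -0.00617503, -1.57445798])}
wrist {'vfov': 71.6354858043141, 'cx': 257.9800288313297, 'cy': 193.09347308125888, 'dist_coeffs': array([-0.04568808,  0.        ,  0.        ,  0.        ,  0.        ]), 'eye': array([ 0.29012539, -0.55767646,  0.37332589]), 'attitude': array([ 2.84957157e+00,  1.30549526e-03, -1.20738611e+00])}
```

View pics/scene0.png

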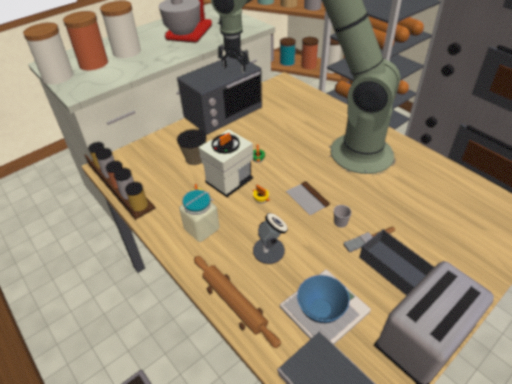

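View pics/top0.png

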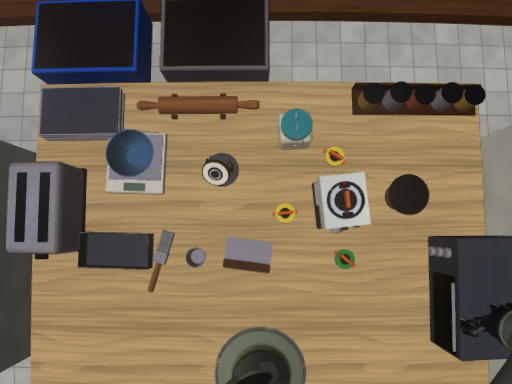

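Top view: the mill with the true burr (orange wing, black flange, in the throat) is at (347,200). The look-alikes are yellow ones at (335,157) and (285,213) and a green one at (345,259), all on the bench. The check camera is at (218,170), with its lens ring at (215,174). I'll enlarge the mill and camera to confirm.

```bash
python3 - <<'E'
from h import *
T=np.load("top0.npz");S=np.load("scene0.npz")
f=lambda p,x,y,w,h:cv2.resize(p[y:y+h,x:x+w],(400,300),interpolation=cv2.INTER_CUBIC)
a=np.vstack([np.hstack([f(T['p'],305,165,80,60),f(T['p'],180,145,80,60)]),np.hstack([f(S['p'],190,125,80,60),f(S['p'],230,205,80,60)])])
cv2.imwrite("pics/crop1.png",a)
for n,D,box in(("top",T,(325,180,370,220)),("scene",S,(212,130,242,155))):
    c=calibration(n);p=D['p'].astype(int);d=D['d']
    m=((p[...,2]>130)&(p[...,2]-p[...,0]>70)&(p[...,2]-p[...,1]>50)).astype(np.uint8)
    mm=np.zeros_like(m);x0,y0,x1,y1=box;mm[y0:y1,x0:x1]=m[y0:y1,x0:x1]
    P,u,v=cloud(c,d,mm);print(n,len(u),u.mean(),v.mean(),u.min(),u.max(),v.min(),v.max(),np.median(P,0),P.min(0),P.max(0))
    print(cv2.minAreaRect(np.c_[u,v].astype(np.float32)))
    print(onplane(c,[[u.mean(),v.mean()]],.228))
# mill deck / collar cloud
c=calibration("top");P,u,v=cloud(c,T['d'])
k=(u>305)&(u<385)&(v>165)&(v<240)&(P[:,2]>.17)
Q=P[k];
dk=Q[(Q[:,2]>.175)&(Q[:,2]<.192)];print(cv2.minAreaRect((dk[:,:2]*1000).astype(np.float32)),np.median(dk[:,2]))
co=Q[(Q[:,2]>.195)&(Q[:,2]<.206)];print(cv2.minEnclosingCircle((co[:,:2]*1000).astype(np.float32)),len(co))
E
```

```text
top 58 347.58620689655174 198.63793103448276 344 350 181 211 [ 0.53516874 -0.23963742  0.23061101] [ 0.50372229 -0.24741109  0.19398712] [ 0.58771602 -0.23485615  0.23566077]
((347.3054504394531, 195.84642028808594), (30.261882781982422, 3.3299756050109863), 83.2901611328125)
[[ 0.53610012 -0.23967989  0.228     ]]
scene 83 224.55421686746988 138.02409638554218 220 229 133 144 [ 0.54139802 -0.23642402  0.22232568] [ 0.51475356 -0.28384359  0.19781242] [ 0.5668101  -0.22983283  0.23935509]
((225.00003051757812, 138.0), (8.049844741821289, 11.627553939819336), 63.43495178222656)
[[ 0.54642422 -0.23130011  0.228     ]]
((535.1090087890625, -241.52549743652344), (150.7469940185547, 130.3156280517578), 5.691738128662109) 0.1838737099502008
((535.3275146484375, -240.89532470703125), 52.53971481323242) 545
```

View pics/crop1.png

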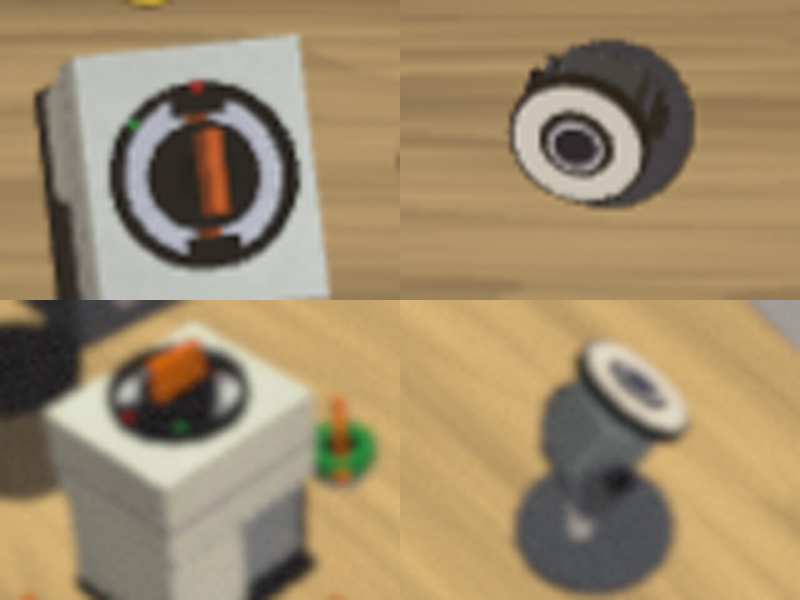

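The crop confirms it: the wing in the mill's throat lines up with the red dot, so it is locked. The check camera has a white ring light around the dark lens. Next I'll estimate the lens.

```bash
cat >> h.py <<'E'
def pose(): 
    s=bot.observe(); return np.array(s["position"]),rot(s["tool_rot"]),s
def goto(p,Rm):
    p0,R0,s=pose(); d=R0.T@(np.array(p)-p0); w=R.from_matrix(R0.T@Rm).as_rotvec()
    print("rows: d",d.round(4),"w",w.round(4),"n",np.linalg.norm(d)/.0625,np.linalg.norm(w)/.188)
def down(yaw): return rot([np.pi,0,yaw])
def fitplane(P):
    for _ in range(4):
        m=P.mean(0);n=np.linalg.svd(P-m)[2][2];e=(P-m)@n;P=P[abs(e)<max(2.5*np.median(abs(e)),5e-4)]
    return m,n*np.sign(n[2]),len(P)
E
cat > lens.py <<'E'
from h import *
def ring(name,p,d,c,box):
    x0,y0,x1,y1=box;hsv=cv2.cvtColor(p,cv2.COLOR_BGR2HSV)
    m=((hsv[...,2]>165)&(hsv[...,1]<60)).astype(np.uint8);mm=np.zeros_like(m);mm[y0:y1,x0:x1]=m[y0:y1,x0:x1]
    n,l,st,_=cv2.connectedComponentsWithStats(mm);i=1+st[1:,4].argmax();mm=(l==i).astype(np.uint8)
    ct=max(cv2.findContours(mm,cv2.RETR_EXTERNAL,cv2.CHAIN_APPROX_NONE)[0],key=len)
    e=cv2.fitEllipse(ct);P,u,v=cloud(c,d,cv2.erode(mm,np.ones((3,3))));m0,nn,k=fitplane(P)
    r=rays(c,[e[0]])[0];E=np.array(c["eye"]);q=E+r*((m0-E)@nn/(r@nn))
    print(name,"ellipse",e,"n",nn.round(4),k,"centre",q.round(4),"elev",np.degrees(np.arcsin(nn[2])),"az",np.degrees(np.arctan2(nn[1],nn[0])))
    return e[0],E,r
E
python3 - <<'E'
from lens import *
L=[]
for n,b in(("top",(195,155,240,195)),("scene",(255,205,295,245))):
    D=np.load(n+"0.npz");L.append(ring(n,D['p'],D['d'],calibration(n),b))
A=sum(np.eye(3)-np.outer(r,r)/(r@r) for _,E,r in L);B=sum((np.eye(3)-np.outer(r,r)/(r@r))@E for _,E,r in L);print("tri",np.linalg.solve(A,B))
c=calibration("top");D=np.load("top0.npz");P,u,v=cloud(c,D['d'])
# foot circle
k=(u>195)&(u<245)&(v>148)&(v<195)&(P[:,2]<.03)&(D['p'][v,u].max(1)<110);print("foot",cv2.minEnclosingCircle((P[k][:,:2]*1000).astype(np.float32)),np.median(P[k][:,2]))
goto([.47,-.24,.36],down(.099))
E
```

```text
top ellipse ((215.00608825683594, 173.3998260498047), (19.98691749572754, 25.249601364135742), 118.20542907714844) n [-0.6305  0.1905  0.7525] 105 centre [0.6182 0.1306 0.1361] elev 48.80491282587956 az 163.18522211171714
scene ellipse ((276.8916931152344, 221.75567626953125), (8.464963912963867, 23.213783264160156), 130.1759033203125) n [-0.6727  0.1508  0.7244] 20 centre [0.6248 0.1335 0.1416] elev 46.415100557342576 az 167.36812788140762
tri [0.61940493 0.12984449 0.13423304]
foot ((648.3516845703125, 127.17908477783203), 60.17399215698242) 0.010320829808249998
rows: d [ 0.3538 -0.2333 -0.1289] w [-8.000e-04  1.000e-04  2.648e-01] n 7.088321952533807 1.4086416829454964
```

```bash
python3 -m creep '[[0.085,0,0,-0.06,0,0,0],[0.085,0.03,-0.02,-0.11,0,0,0.05],[0.085,0.08,-0.05,-0.13,0,0,0.1],[0.085,0.13,-0.085,-0.13,0,0,0.18],[0.085,0.18,-0.12,-0.13,0,0,0.265]]' && python3 - <<'E'
from h import *
goto([.46,-.24,.36],down(.099)); print(pose()[2]["qpos"])
E
```

```text
clock: 0.78
position: [0.3487, -0.4062, 0.3614]
tool_rot: [3.141, -0.0, 0.096]
force: [1.1, -0.1, -0.2]
grip_width: 0.0849
finger_force: 0.0
rows: d [ 0.1267 -0.1547  0.0014] w [ 0.0002 -0.0002 -0.0031] n 3.199795449102235 0.016359858255384573
[ 0.80147803  0.26128659 -0.06450352  1.6546907   0.01766232  1.22588568
 -0.74166667]
```

```bash
python3 -m creep '[[0.085,0.045,-0.05,0,0,0,0],[0.085,0.09,-0.10,0,0,0,0],[0.085,0.127,-0.155,0,0,0,0],[0.085,0.127,-0.155,0,0,0,0]]' && cat > w.py <<'E'
from h import *
import sys
tag,zs=sys.argv[1],float(sys.argv[2])
c=calibration("wrist");p,d=grab_frame("wrist");np.savez(tag+".npz",p=p,d=d);cv2.imwrite(f"pics/{tag}.png",p)
q=p.astype(int);m=((q[...,2]>110)&(q[...,2]-q[...,0]>60)&(q[...,2]-q[...,1]>45)).astype(np.uint8)
P,u,v=cloud(c,d,m);k=(P[:,2]>.21)&(abs(P[:,0]-.535)<.05)&(abs(P[:,1]+.24)<.05)
T=P[k];print("all",len(T),"ztop",np.percentile(T[:,2],[50,90,98]))
W=T[T[:,2]>np.percentile(T[:,2],95)-.004];r=cv2.minAreaRect((W[:,:2]*1000).astype(np.float32));print("top face",len(W),r)
P,u,v=cloud(c,d);Q=P[(abs(P[:,0]-.535)<.08)&(abs(P[:,1]+.24)<.08)]
co=Q[(Q[:,2]>.196)&(Q[:,2]<.207)];print("collar",cv2.minEnclosingCircle((co[:,:2]*1000).astype(np.float32)),np.median(co[:,2]))
E
python3 w.py w1 0.232
```

```text
clock: 1.27
position: [0.4607, -0.2373, 0.3612]
tool_rot: [-3.141, -0.0, 0.104]
force: [-0.4, -0.6, 0.2]
grip_width: 0.085
finger_force: 0.0
all 485 ztop [0.2315936  0.2326649  0.23337941]
top face 474 ((536.3750610351562, -239.4185791015625), (46.55913162231445, 9.093975067138672), 6.321462154388428)
collar ((535.8744506835938, -239.74131774902344), 53.252864837646484) 0.1997646403798679
```

View pics/w1.png

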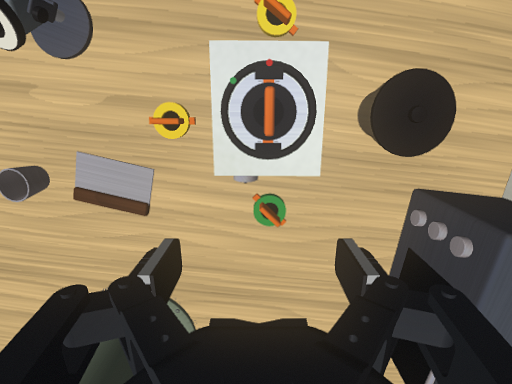

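Wrist view: the wing is at (268,110) in line with the red dot at (269,63), and the green dot is at (233,80). Wing centre is (0.536,-0.2395), yaw about 6°, top z 0.232. I'll move above it and measure again from the second place.

```bash
python3 -m creep '[[0.085,0.04,0,0.03,0,0,0],[0.085,0.075,0.01,0.07,0,0,0],[0.085,0.075,0.01,0.085,0,0,0],[0.085,0.075,0.01,0.085,0,0,0]]' && python3 w.py w2 0.232; python3 - <<'E'
from h import *
goto([.5355,-.24,.207],down(.105)); print(pose()[2]["qpos"])
E
```

```text
clock: 1.82
position: [0.5334, -0.2446, 0.2754]
tool_rot: [-3.141, 0.002, 0.097]
force: [-0.6, -0.8, 0.2]
grip_width: 0.0849
finger_force: 0.0
all 748 ztop [0.23162901 0.23256863 0.23311654]
top face 719 ((536.24658203125, -239.83053588867188), (46.7946662902832, 9.364295959472656), 6.215478897094727)
collar ((536.3771362304688, -239.93077087402344), 52.768272399902344) 0.19979501836057328
rows: d [ 0.0022 -0.0045  0.0697] w [ 0.0002  0.0005 -0.0075] n 1.1179387184994771 0.04023074204193862
[ 0.46232271  0.42133749 -0.1864634   1.6428721   0.08626569  1.08574787
 -1.2218287 ]
```

```bash
python3 -m creep '[[0.085,0.003,-0.005,0.03,0,0,-0.008],[0.085,0.003,-0.005,0.06,0,0,-0.008],[0.085,0.003,-0.005,0.068,0,0,-0.008],[0.085,0.003,-0.005,0.068,0,0,-0.008]]' && python3 - <<'E'
from h import *
goto([.5363,-.2398,.207],down(.108)); print(pose()[2]["force"])
E
```

```text
clock: 2.38
position: [0.5372, -0.239, 0.2095]
tool_rot: [3.141, -0.001, 0.106]
force: [0.1, -0.7, 0.7]
grip_width: 0.0848
finger_force: 0.0
rows: d [-0.0009  0.0007  0.0025] w [ 0.0007 -0.0009 -0.0019] n 0.044345749552205035 0.011690419374174655
[ 0.13982708 -0.68620735  0.72308244]
```

```bash
python3 -m creep '[[0.06,-0.001,0,0.0025,0,0,0],[0.008,-0.001,0,0.0025,0,0,0],[0,-0.001,0,0.0025,0,0,0],[0,-0.001,0,0.0025,0,0,0],[0,-0.001,0,0.0025,0,0,0]]' 90 && python3 -m creep '[[0,0,0,0,0,0,0],[0,0,0,0,0,0,0],[0,0,0,0,0,0,0]]'
```

```text
clock: 3.0
position: [0.5363, -0.2392, 0.2061]
tool_rot: [3.141, -0.001, 0.106]
force: [0.8, -3.7, 3.1]
grip_width: 0.0081
finger_force: 89.2
clock: 3.38
position: [0.5363, -0.2392, 0.2061]
tool_rot: [3.141, -0.001, 0.106]
force: [1.1, -5.6, 4.5]
grip_width: 0.0085
finger_force: 89.4
```

```bash
python3 -m creep '[[0,0,0,0,0,0,-0.18],[0,0,0,0,0,0,-0.36],[0,0,0,0,0,0,-0.54],[0,0,0,0,0,0,-0.72],[0,0,0,0,0,0,-0.88]]' && python3 -m creep '[[0,0,0,0,0,0,0],[0,0,0,0,0,0,0]]'; python3 - <<'E'
from h import *
s=pose()[2];print(s["moment"],s["qpos"],s["tool_rot"][2]-.106)
E
```

```text
clock: 4.0
position: [0.5367, -0.239, 0.2062]
tool_rot: [3.14, -0.0, 0.992]
force: [2.7, -4.3, 3.1]
grip_width: 0.0082
finger_force: 89.5
clock: 4.25
position: [0.5366, -0.239, 0.2062]
tool_rot: [3.14, -0.0, 0.986]
force: [3.6, -4.8, 3.9]
grip_width: 0.0087
finger_force: 89.4
[-1.05298819 -0.6831829  -0.1064859 ] [ 0.59957772  0.51251474 -0.39845727  1.71482854  0.23470097  0.95994152
 -0.47241547] 0.8804430526261887
```

```bash
python3 -m creep '[[0,0,0,-0.006,0,0,0],[0,0,0,-0.012,0,0,0],[0,0,0,-0.018,0,0,0]]' && python3 w.py w3 0.25
```

```text
clock: 4.62
position: [0.5359, -0.2387, 0.2239]
tool_rot: [-3.141, 0.0, 0.987]
force: [0.7, -3.2, -2.6]
grip_width: 0.0086
finger_force: 88.5
all 1991 ztop [0.24901082 0.25017371 0.2510071 ]
top face 1408 ((525.3475341796875, -234.9297637939453), (45.707916259765625, 43.39845657348633), 76.0566177368164)
collar ((536.262451171875, -239.8355712890625), 52.80878448486328) 0.20032541155457512
```

View pics/w3.png

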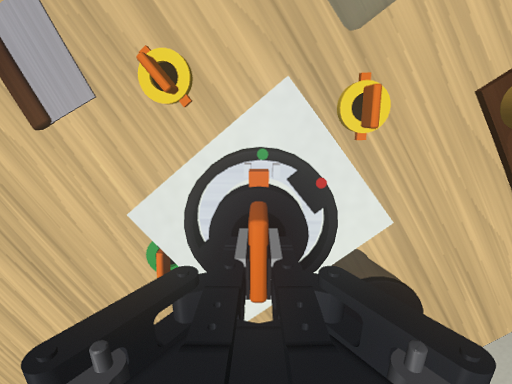

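The burr is free: the wing points at the green dot (262,154) and has lifted with the gripper. Next I'll lift it clear and plan the viewing pose.

```bash
python3 -m creep '[[0,0,0,-0.03,0,0,0],[0,0,0,-0.06,0,0,0],[0,0,0,-0.10,0,0,0],[0,0,0,-0.15,0,0,0],[0,0,0,-0.15,0,0,0]]' && cat > tgt.py <<'E'
from h import *
def target(lens,n,dist,yaw=None):
    n=np.array(n)/np.linalg.norm(n);p0,R0,s=pose()
    Rd=R0 if yaw is None else down(yaw)
    a,_=R.align_vectors([-n],[Rd[:,2]]) if False else (None,None)
    v=np.cross(Rd[:,2],-n);ang=np.arctan2(np.linalg.norm(v),Rd[:,2]@-n)
    R1=R.from_rotvec(v/max(np.linalg.norm(v),1e-12)*ang).as_matrix()@Rd
    return np.array(lens)+dist*n,R1
E
python3 - <<'E'
from tgt import *
p,R1=target([.619,.13,.1355],[-.645,.15,.75],.25)
p=p-.08*R1[:,0];print(p,R1)
goto(p,R1);print(pose()[2]["qpos"])
E
```

```text
clock: 5.3
position: [0.5372, -0.238, 0.3772]
tool_rot: [3.137, -0.002, 0.987]
force: [0.2, 0.4, -1.8]
grip_width: 0.008
finger_force: 89.0
[0.4205427  0.09913691 0.30450346] [[ 0.46612345  0.60591247  0.64466969]
 [ 0.85429852 -0.49769176 -0.14992318]
 [ 0.23000646  0.62062307 -0.74961592]]
rows: d [ 0.217  -0.2835  0.0717] w [-0.6735  0.2497  0.    ] n 5.826035032466108 3.8205361943911065
[ 0.61820065  0.36751503 -0.42427631  1.48604678  0.15361419  1.3158915
 -0.40246075]
```

```bash
python3 -m creep '[[0,0.03,-0.045,0,-0.1,0.037,0],[0,0.065,-0.09,0,-0.2,0.075,0],[0,0.10,-0.135,0,-0.32,0.12,0],[0,0.14,-0.18,0,-0.45,0.167,0],[0,0.17,-0.22,0.02,-0.56,0.207,0]]' && python3 - <<'E'
from tgt import *
p,R1=target([.619,.13,.1355],[-.645,.15,.75],.25)
p=p-.08*R1[:,0];goto(p,R1);print(pose()[2]["qpos"])
E
```

```text
clock: 5.92
position: [0.4488, 0.0176, 0.3578]
tool_rot: [2.589, -0.188, 1.04]
force: [1.9, -0.2, -0.9]
grip_width: 0.0083
finger_force: 88.9
rows: d [ 0.0451 -0.0888  0.019 ] w [-0.1325  0.0534 -0.    ] n 1.6226818193913812 0.7599422879241455
[ 0.51112607 -0.17549491 -0.78499197  2.23570963  0.31187529  0.5437141
 -1.11026017]
```

```bash
python3 -m creep '[[0,0.03,-0.05,0,-0.07,0.026,0],[0,0.05,-0.09,0.01,-0.13,0.05,0],[0,0.05,-0.09,0.01,-0.13,0.05,0]]' && python3 - <<'E'
from tgt import *
print(pose()[2]["qpos"],pose()[0])
c=calibration("wrist");p,d=grab_frame("wrist");np.savez("w4.npz",p=p,d=d,eye=c["eye"],att=c["attitude"]);cv2.imwrite("pics/w4.png",p)
E
```

```text
clock: 6.3
position: [0.4184, 0.1024, 0.3125]
tool_rot: [2.459, -0.227, 1.067]
force: [1.3, -0.1, -0.6]
grip_width: 0.0084
finger_force: 88.9
[ 0.81720232 -0.24567702 -1.38785241  2.38123669  0.75004612  0.41492877
 -1.84648619] [0.41838198 0.10238226 0.31253116]
```

View pics/w4.png

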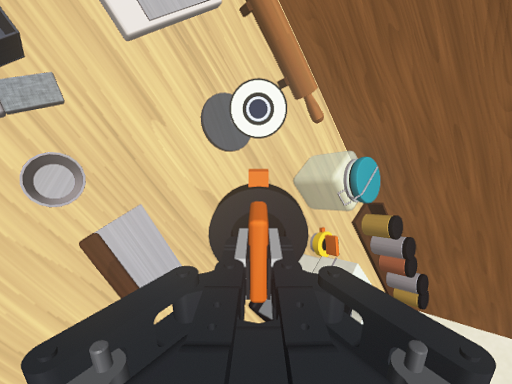

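Wrist view: the ring light is almost face-on at (258,108), and the foot is behind it at (228,122). The held burr is at (258,235). Next I'll measure the lens from this view.

```bash
python3 - <<'E'
from lens import *
from tgt import target
from scipy.optimize import least_squares
D=np.load("w4.npz");c=calibration("wrist");c["eye"]=D["eye"];c["attitude"]=D["att"]
p,d=D["p"],D["d"]
_,E,r=ring("wrist",p,d,c,(215,65,300,150))
# lens glass: dark disc centre
g=cv2.cvtColor(p,cv2.COLOR_BGR2GRAY);m=np.zeros_like(g);cv2.circle(m,(258,108),17,1,-1);m=((g<120)&(m>0)).astype(np.uint8)
ct=max(cv2.findContours(m,0,1)[0],key=cv2.contourArea);print("glass",cv2.fitEllipse(ct))
# foot circle in 3D: points near z=.01
P,u,v=cloud(c,d);k=(np.hypot(P[:,0]-.648,P[:,1]-.127)<.075)&(P[:,2]>.004)&(P[:,2]<.022)&(p[v,u].max(1)<110)
F=P[k]; print("foot pts",len(F),np.median(F[:,2]),F.min(0),F.max(0))
ct=max(cv2.findContours(np.uint8([[0]]) if 0 else (lambda M:(M.__setitem__((v[k],u[k]),1),M)[1])(np.zeros(g.shape,np.uint8)),0,cv2.CHAIN_APPROX_NONE)[0],key=len)
h=cv2.convexHull(ct)[:,0];Hp=onplane(c,h,np.median(F[:,2]))[:,:2]
s=least_squares(lambda x:np.hypot(*(Hp-x).T)-.055,[.648,.127],loss="soft_l1",f_scale=.001);print("foot c",s.x,np.abs(s.fun).max())
E
```

```text
wrist ellipse ((257.8518371582031, 107.80736541748047), (53.938716888427734, 55.94309997558594), 1.027096152305603) n [-0.6313  0.1888  0.7522] 1102 centre [0.6189 0.1329 0.1366] elev 48.78080323732892 az 163.35156164643283
glass ((257.8315124511719, 108.31053161621094), (30.14606475830078, 31.209325790405273), 176.46485900878906)
foot pts 1652 0.01217551778436704 [0.59374264 0.07165648 0.00400906] [0.68346047 0.17647872 0.01636456]
foot c [0.64512202 0.12377614] 0.003925913613922832
```

```bash
cat > fin.py <<'E'
from tgt import *
import sys
n=np.array([-.6313,.1888,.7522]);n/=np.linalg.norm(n);lens=np.array([.6187,.1322,.137])
p,R1=target(lens,n,.1592+float(sys.argv[1]));goto(p,R1);s=pose()[2];print(p,s["qpos"])
b=pose()[0]-lens;z=pose()[1][:,2];f=b+.0392*z
print("face dist",f@n,"lateral mm",1e3*(f-(f@n)*n),"tilt deg",np.degrees(np.arccos(min(1,-z@n))))
E
python3 fin.py 0.09
```

```text
rows: d [0.086  0.0008 0.0074] w [-0.0191 -0.0371  0.    ] n 1.3803302147288963 0.22204871566056206
[0.46137925 0.1792492  0.32444918] [ 0.8241103  -0.24839492 -1.40742936  2.38473854  0.75611831  0.41161154
 -1.86058797]
face dist 0.21422075511319782 lateral mm [-42.24529435 -71.31078579 -17.55647164] tilt deg 2.391821399686172
```

```bash
python3 -m creep '[[0,0.0,0,0.02,-0.01,-0.02,-0.1],[0,0.03,0,0.03,-0.019,-0.037,-0.2],[0,0.05,0,0.04,-0.019,-0.037,-0.3]]' && python3 fin.py 0.05
```

```text
clock: 6.72
position: [0.4596, 0.1269, 0.2959]
tool_rot: [2.426, -0.025, 1.24]
force: [0.3, -1.9, 0.0]
grip_width: 0.0084
finger_force: 88.9
rows: d [0.0511 0.0065 0.0094] w [-0.0035  0.0075  0.    ] n 0.8378494663560165 0.044166582851242434
[0.48663138 0.17169716 0.29436103] [ 0.47838951  0.25649938 -1.44544444  2.2965971   1.23244018  1.00313242
 -2.09787639]
face dist 0.17980721972295785 lateral mm [-21.06830395 -46.89484449  -5.91155762] tilt deg 0.47574505306263465
```

```bash
python3 -m creep '[[0,0.02,0.003,0.004,0,0,0],[0,0.04,0.006,0.009,-0.003,0.007,0],[0,0.051,0.0065,0.009,-0.003,0.007,0]]' && python3 fin.py 0.03
```

```text
clock: 7.1
position: [0.4858, 0.173, 0.2945]
tool_rot: [2.426, -0.033, 1.245]
force: [-1.1, 0.4, -1.6]
grip_width: 0.0082
finger_force: 88.9
rows: d [-0.001   0.0009  0.0209] w [-0.0033 -0.0018 -0.    ] n 0.33555724531801107 0.020165042254582828
[0.49925744 0.16792114 0.27931695] [ 0.28058287  0.37525421 -1.35848494  2.20490985  1.27622259  1.13705546
 -2.14166371]
face dist 0.17093190417659948 lateral mm [-0.35732949  1.25909478 -0.61592555] tilt deg 0.21720990119705968
```

Reach is good and the joints stay clear of their limits. Approaching.

```bash
python3 -m creep '[[0,0,0,0.015,0,0,0],[0,-0.001,0.001,0.03,-0.003,-0.002,0],[0,-0.001,0.001,0.045,-0.003,-0.002,0],[0,-0.001,0.001,0.0505,-0.003,-0.002,0],[0,-0.001,0.001,0.0505,-0.003,-0.002,0]]' && python3 fin.py 0 && python3 - <<'E'
from lens import *
o=[]
for n,b in(("top",(195,150,245,195)),("scene",(245,195,300,245))):
    p,d=grab_frame(n);np.savez(n+"9.npz",p=p,d=d)
    x=190 if n=="top" else 240
    y=135 if n=="top" else 175
    o.append(cv2.resize(p[y:y+80,x-30:x+70],(400,320),interpolation=cv2.INTER_CUBIC))
c=calibration("wrist");p,d=grab_frame("wrist");np.savez("w9.npz",p=p,d=d)
cv2.imwrite("pics/fin.png",np.hstack(o))
E
```

```text
clock: 7.72
position: [0.5182, 0.1617, 0.2584]
tool_rot: [2.421, -0.032, 1.243]
force: [0.1, 0.1, -0.9]
grip_width: 0.0081
finger_force: 88.9
rows: d [ 0.0005 -0.0012  0.0012] w [ 0.0021  0.     -0.    ] n 0.02797011776452443 0.01142703906052873
[0.51819654 0.16225711 0.25675084] [ 0.23542454  0.4811108  -1.26912225  2.21012415  1.41146982  1.14915923
 -2.20333447]
face dist 0.12117920580389178 lateral mm [ 0.76001255 -0.77742477  0.83298819] tilt deg 0.12308756878017678
```

View pics/fin.png

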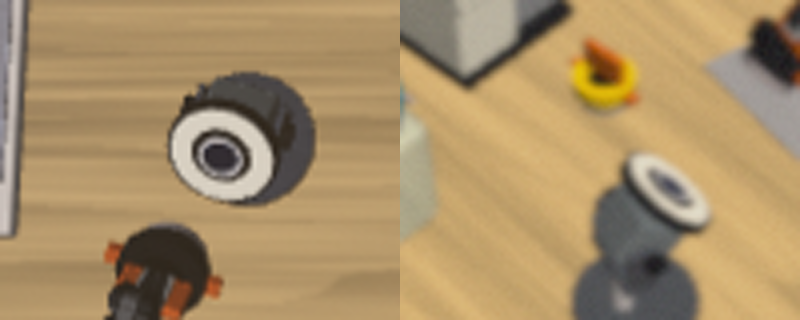

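The top crop shows the burr held up-axis from the lens and the camera unmoved. The scene crop shows the lens at about (668,185), unobstructed. I'll check the burr in the hand and re-measure the lens.

```bash
python3 - <<'E'
from lens import *
D=np.load("top9.npz");ring("top",D['p'],D['d'],calibration("top"),(195,155,240,195))
for t in("w3","w4","w9"):
    D=np.load(t+".npz");p=D["p"].astype(int);d=D["d"]
    m=((p[...,2]>110)&(p[...,2]-p[...,0]>60)&(p[...,2]-p[...,1]>45)&(d>0)&(d<.2)).astype(np.uint8)
    m[:, :200]=0;m[:,320:]=0
    v,u=np.nonzero(m);print(t,"wing",len(u),u.mean().round(2),v.mean().round(2),cv2.minAreaRect(np.c_[u,v].astype(np.float32)))
# flange in w9, tool frame
c=calibration("wrist");p0,R0,s=pose();D=np.load("w9.npz")
g=(D["p"].max(2)<70).astype(np.uint8);g[:,:195]=0;g[:,320:]=0;g[270:]=0
P,u,v=cloud(c,D["d"],g);Q=(P-p0)@R0
k=(Q[:,2]>-.004)&(Q[:,2]<.014);F=Q[k];print(len(F),np.percentile(F[:,2],[5,50,95]))
k=abs(Q[:,2]-np.median(F[:,2]))<.004
m0,n,N=fitplane(Q[k]);print("flange plane tool frame",m0,n,N)
h=cv2.convexHull((Q[k][:,:2]*1000).astype(np.float32));print(cv2.minEnclosingCircle(h))
E
```

```text
top ellipse ((214.97560119628906, 173.41461181640625), (20.029014587402344, 25.325809478759766), 118.5112075805664) n [-0.6267  0.1862  0.7567] 101 centre [0.6182 0.1307 0.1359] elev 49.171467766904684 az 163.45494754097018
w3 wing 2083 258.72 236.98 ((282.9144592285156, 235.45028686523438), (70.29468536376953, 132.2639923095703), 1.1017061471939087)
w4 wing 2130 257.99 238.29 ((258.0, 235.5), (133.0, 20.0), 90.0)
w9 wing 2137 258.14 238.43 ((258.0, 235.5), (133.0, 20.0), 90.0)
1577 [0.00560913 0.00667921 0.01326927]
flange plane tool frame [0.00586179 0.01431925 0.00655495] [-1.77016116e-03  9.74007413e-04  9.99997959e-01] 1073
((0.9197496175765991, -0.17781110107898712), 30.953632354736328)
```

The burr is square in the hand to about 0.1°, its flange centred to 1 mm. One fine correction, settle, then hand in.

```bash
python3 -m creep '[[0,-0.0004,-0.001,0.0015,0.002,0,0],[0,-0.0004,-0.001,0.0015,0.002,0,0],[0,-0.0004,-0.001,0.0015,0.002,0,0],[0,-0.0004,-0.001,0.0015,0.002,0,0],[0,-0.0004,-0.001,0.0015,0.002,0,0]]' && python3 -m creep '[[0,0,0,0,0,0,0],[0,0,0,0,0,0,0],[0,0,0,0,0,0,0]]' && python3 fin.py 0 && python3 -c "
from h import *
print(abs(pose()[2]['qd']).max())"
```

```text
clock: 8.5
position: [0.5186, 0.1615, 0.2567]
tool_rot: [2.422, -0.033, 1.243]
force: [-0.1, 1.3, -1.2]
grip_width: 0.0084
finger_force: 88.9
clock: 8.88
position: [0.5186, 0.1615, 0.2567]
tool_rot: [2.422, -0.033, 1.243]
force: [0.3, 0.7, -1.4]
grip_width: 0.0085
finger_force: 88.9
rows: d [ 0.0006 -0.0005 -0.0004] w [ 0.0007 -0.0005  0.    ] n 0.013450598451912559 0.004794059740888258
[0.51819654 0.16225711 0.25675084] [ 0.23486592  0.484697   -1.26729976  2.21098811  1.41507427  1.14847717
 -2.2059599 ]
face dist 0.11959251957820514 lateral mm [ 0.16483974 -0.65297929  0.30224118] tilt deg 0.051639725302680975
0.0011464327940104823
```

```bash
python3 -c "
from h import *
print(job.job_done())"
```

```text
the job is handed in; nothing more can be done
None
```

The burr was unlocked, lifted out of the throat and handed in held still in front of the check camera, at 8.9 s on the robot's clock: by my measurements its grinding face is about 120 mm from the lens, within roughly 1 mm of the line of sight and 0.2° of square, and the camera has not moved.

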